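Drive the spring pin home with the mallet

TASK

Draw the small mallet out of its parking sleeve, take it by the handle and, with brisk blows of its face, drive the headed spring pin that stands inside the three-sided guard of the fixture fully home, so that its head sits down on the boss; touch the pin with nothing but the mallet. Then stand the mallet upright on its striking face on the bare bench, clear of the fixture and the sleeve, and press the fixture's check button fully down and let it come up again. Leave the nut, the bush and the spacer block where they are.

Things in the scene. Friction and masses are not known exactly. Their poses are not given: they have to be found in the camera images.
- mallet: Mallet, about 0.32 kg. Head: dark steel block 40 x 40 mm, 64 mm tall, white nylon ends; the lower end is the striking face. Origin: centre of that face, z up. Wooden handle, 18 mm wide (y), 24 mm tall, centre line 32 mm above the face, along -x from 20 to 120 mm off the head's axis. Stands by itself on its face; parked at first. Can turn a little in the grip when it strikes.
- rest: Mallet's parking sleeve, fixed. Origin on the bench under the parked head; x points out of the mouth. Base plate 8 mm thick, 74 mm wide, x -138 to +37 mm; the parked mallet stands on it. Closed tube 35 mm wide, top 60 mm up, x -132 to -28 mm, round the handle with 3 mm play: draw the mallet straight out along +x, 95 mm. Only its head can be gripped there.
- stand (a point): Foot of the fixed round stand in the middle of the bench, an obstacle 117 mm tall; it stays within 75 mm of this point, which is on the bench top. The mallet's sleeve stands on one side of it (left or right), the fixture on the other.
- fixture: Pinning fixture, fixed. Origin on the bench under the pin. Base plate 170 mm (x -125 to +45) by 104 mm (y), 12 mm thick; boss 20 mm across round the pin, top 16 mm above the bench. Sheet-steel guard, top 92 mm above the bench, inner faces at y = -28, y = +28 and x = +28 mm, from x = -28 mm; open above and in front (-x), where the handle comes out. No room for fingers beside the head.
- drive_pin: Headed steel spring pin, upright in the boss. Origin: centre of the underside of its head; head 14 mm across, 3 mm thick, shank 8 mm. At first the underside is 10 to 14 mm above the boss (26 to 30 mm above the bench); home, it sits on the boss (16 mm above the bench). Moves down against about 7 N of friction, stays where it is left, stops hard when home.
- check_button (a joint): Travel of the fixture's check button in m: 0 up, 0.006 fully down. A spring pushes it back; fully down takes about 5 N.
- check_button_top (a point): Centre of the top of the check button, a round grey plunger 24 mm across in a black housing on the fixture's base plate, 100 mm in front of the pin (-x of the fixture). It moves down with the button.
- nut: Bystander: dark knurled nut, 23 mm across, 14 mm tall, loose on the bench. Origin at the centre of its underside.
- bush: Bystander: brass flanged bush, 24 mm across, 22 mm tall, loose on the bench. Origin at the centre of its underside.
- spacer: Bystander: aluminium spacer block 30 x 50 x 20 mm with two holes, loose on the bench. Origin at the centre of its underside.

How it is judged:
By the outcome, as a careful person would: the job done as asked, in the order asked, and still so for the second after the job is handed in, with the robot touching nothing.
It also fails if it takes over 67 s, if anything falls off the work surface, if the arm or the gripper's body presses on something with over 40 N, if the wrist force passes 120 N, or if a joint passes its speed limit or range.

ROBOT

A 6-joint arm with a two-finger parallel gripper is mounted at the origin on a cart in front of the work surface, level with it; the furniture and walls round the work are solid. World frame = base frame: x ahead of the robot, y to its left, z up, the work surface at z = 0. Lengths are in mm, angles in degrees, forces in N, time in s.
With the tool pointing down it reaches from about 350 to 850 mm from the base axis. Payload 8.1 kg.
Tool frame: the origin (TCP) lies midway between the tips of the shut fingers; the grasp point (between the pads) lies 19 mm behind it; y points along the fingers, x is the direction in which the jaws open and shut, and the axes are right-handed (so a half turn about y gives the same grasp; the last joint's range is limited). The gripper opens to 85 mm and grips with 20 to 120 N. Pads are 22 mm wide; open, the fingers measure 114 mm over their backs; the gripper's body (76 mm by 85 mm) begins 54 mm behind the grasp point. The pads swing forward as they close: fully open they stand 13 mm farther back than shut.
Start: joints at [66.612, 7.471, 85.268, -0, 87.261, -4.893], TCP at [190.312, 569.022, 231.292] pointing down, gripper open.
Joint ranges: [-169.43, 169.43], [-51.17, 129.36], [1.28, 143.12], [-76.62, 256.62], [0, 156.53], [-152.29, 152.29]. Speed limits (degrees/s): [136.94, 136.94, 159.86, 180, 180, 180].

INTERFACE

Orientations are given as [roll, pitch, yaw] about the fixed x, y, z axes, in that order (R = Rz(yaw) Ry(pitch) Rx(roll)).
In Python, from bench import r gives the robot as it stands.
- The arm moves only by the tool move_arm, never from a script. Its arguments are lists of equal length, an entry for each row: "linear": the shift along the tool's x, y, z normalised to -1 to 1, where 1 is 300 mm, a list of three; "twist": the turn, a rotation vector about the tool's x, y, z normalised to -1 to 1, where 1 is pi/2 rad, a list of three; "hand": the opening, from -1 (shut) to 1 (fully open). A call has 1 to 12 rows; each row is the pose to reach, as a shift and turn from the pose measured when the call began, along the tool's axes at that moment; what a row does not reach only later rows make up. A row lasts 1/12 s, in which the tool goes at most 41.7 mm and 7.16 degrees, less where a joint would pass 70% of its speed; a pose out of reach is approached as far as the arm can. A call with a number of a shift or a turn outside -1 to 1 is refused whole. A call with a gripper value outside its range is refused whole. The fingers move at their own pace and stop on an object; "force" is the grip in N (left out, the last holds). Time passes only in rows, so rows that repeat a pose let the fingers close. It gives the time, the measured TCP pose, the force and the opening at its end, in the units of the state.
- r.sense(): the state, without advancing time (a new reading comes with each control period).
- r.snapshot(name): name is "scene" or "side" or "wrist"; returns a dict with "frame" (480x640x3 uint8, red, green, blue), "range_z" (480x640 float32, mm along the optical axis (not along the pixel's ray), 0 where there is no reading), "intrinsics" (3x3 intrinsics, pixels), "R" (3x3) and "t" (3): a world point X has camera coordinates R X + t; the wrist camera has in their place "hand_eye" (4x4, takes a point from camera to tool coordinates, whose origin is the TCP and whose axes are the tool frame's). Camera axes: x right, y down, z forward; pixel columns grow to the right and rows downward; lengths in mm; the calibration is good to about 2 mm. A picture is of the moment at which its call begins: read the wrist's pose just before it.
- r.hand_in(): hands the job in, once; it reports no verdict.
The state is a dict: "time": time; "joint_pos": joint angles; "qd": joint speeds; "joint_efforts": joint torques, N m; "tool_pos": TCP position; "tcp_rot": TCP orientation; "ft_force": force on the tool from outside, world axes, zero at the start; "wrist_torque": the same for the moment, N m; "finger_gap": finger opening in mm.
Only numpy, scipy, OpenCV 4.12 (cv2) and the standard library are available. Lean on these libraries where they do the work, as an engineer would, in place of code of your own. Each camera call takes 0.05 s, during which the arm holds its last target. There are 200 camera calls.

## Working session

There is one attempt and no reset: what is moved stays moved. The work goes in short steps, Python scripts to look and compute and a tool call to move; the robot and the scene stay as the last step left them, time stands still between calls to the robot, and variables do not carry over. Pictures are saved under pics/ and viewed, on a budget of 10 in all, crops included, one or two more only if the job needs it, and the job is handed in when it is done.

Besides the shell and the picture viewer there is one more tool, called after "Request:" by a JSON object that holds its "fn" and its "kwargs". move_arm: Moves the arm, as the interface text tells. Scaled input: -1 to 1 covers 300 mm each way for a shift and pi/2 rad each way for a turn. Its arguments: {"type":"object","properties":{"linear":{"type":"array","items":{"type":"array","items":{"type":"number","minimum":-1,"maximum":1}}},"twist":{"type":"array","items":{"type":"array","items":{"type":"number","minimum":-1,"maximum":1}}},"hand":{"type":"array","items":{"type":"number"}},"force":{"type":"number"}},"required":["linear","twist","hand"]}

```bash
mkdir -p pics; ls; cat > h.py <<'E'
import numpy as np,cv2
from bench import r
from scipy.spatial.transform import Rotation as Ro
def pose():
    s=r.sense(); T=np.eye(4); T[:3,:3]=Ro.from_euler('xyz',s['tcp_rot'],degrees=True).as_matrix(); T[:3,3]=s['tool_pos']; return T
def cloud(name,save=None):
    T=pose(); d=r.snapshot(name); z=d['range_z'].astype(float); K=d['intrinsics']
    v,u=np.mgrid[:480,:640]
    P=np.stack([(u-K[0,2])/K[0,0]*z,(v-K[1,2])/K[1,1]*z,z],-1)
    if 'hand_eye' in d and d['hand_eye'] is not None:
        M=T@d['hand_eye']; W=P@M[:3,:3].T+M[:3,3]
    else: W=(P-d['t'])@d['R']
    W[z==0]=np.nan
    if save: cv2.imwrite('pics/'+save,d['frame'][...,::-1])
    return d['frame'],W
def goal(p,rpy):
    "shift/turn to a world TCP pose, normalised"
    T=pose(); R=T[:3,:3]
    l=R.T@(np.array(p)-T[:3,3])/300
    w=Ro.from_matrix(R.T@Ro.from_euler('xyz',rpy,degrees=True).as_matrix()).as_rotvec()/(np.pi/2)
    return l.round(4),w.round(4)
E
python3 - <<'E'
from h import *
a,W=cloud('scene','scene.png'); b,V=cloud('side','side.png')
print(r.sense())
E
```

```text
pics
{'time': 0.1, 'joint_pos': array([ 6.66119714e+01,  7.51339939e+00,  8.53252241e+01, -1.87504780e-04,
        8.72596048e+01, -4.89148404e+00]), 'qd': array([-0.07890984, -0.09561107, -0.28465869, -0.00503061, -0.03020413,
       -0.02679491]), 'joint_efforts': array([ 6.34533153e-04, -5.70952392e+01, -5.01939511e+01, -4.46521390e-04,
        8.25797411e-03, -2.75851039e-05]), 'tool_pos': array([190.11277221, 568.55516341, 230.30107988]), 'tcp_rot': array([-89.99181077,   0.09788651,  71.50347153]), 'ft_force': array([ 0.16374491, -0.47954851,  0.26816659]), 'wrist_torque': array([-0.03143812, -0.00296641, -0.00789873]), 'finger_gap': 85.25014808474894}
```

View pics/scene.png

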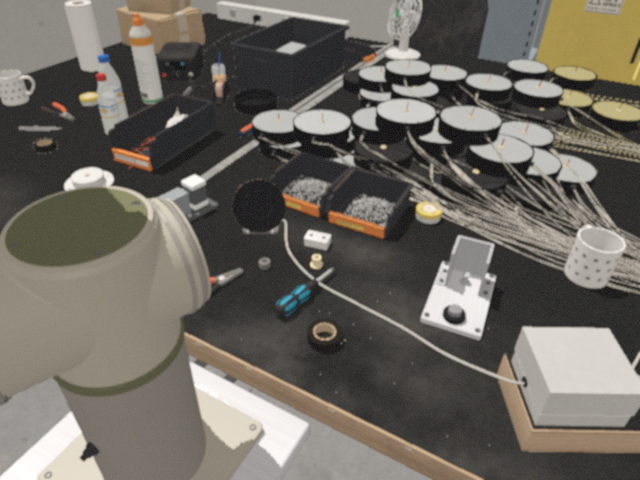

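View pics/side.png

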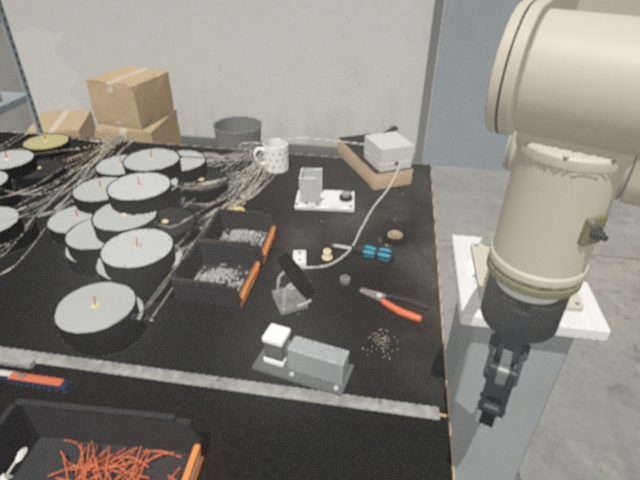

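The scene view shows the fixture at (460,285) with its button at (454,313), the guard behind it, and the mallet and sleeve at (190,195). In the side view the mallet's white head is at (277,332), the sleeve at (318,355), the guard at (311,183) and the button at (346,196).

```bash
python3 - <<'E'
from h import *
np.set_printoptions(precision=1,suppress=True)
a,W=cloud('scene'); b,V=cloud('side')
np.savez('c.npz',a=a,W=W,b=b,V=V)
for n,(C,ps) in {'side':(V,dict(head=(277,329),sleeve=(320,355),sleevend=(345,358),guard=(311,172),btn=(346,195),stand=(292,297),disc=(297,277),nut=(345,280),bush=(327,254),spacer=(300,257))),'scene':(W,dict(head=(194,183),btn=(454,312),guard=(470,262),pl=(455,290),nut=(265,263),bush=(317,261),spacer=(318,240),stand=(262,228),disc=(258,205)))}.items():
  for k,(u,v) in ps.items(): print(n,k,np.nanmedian(C[v-1:v+2,u-1:u+2].reshape(-1,3),0))
# tops
for n,C in(('side',V),('scene',W)):
  P=C.reshape(-1,3); P=P[~np.isnan(P).any(1)]
  for nm,c in (('mallet',V[329,277]),('fix',V[195,346])):
    for lo,hi in((3,10),(10,15),(50,63),(63,76),(80,96)):
      Q=P[(np.hypot(*(P[:,:2]-c[:2]).T)<190)&(P[:,2]>lo)&(P[:,2]<hi)]
      if len(Q)>20:
        rc=cv2.minAreaRect(Q[:,:2].astype(np.float32)); print(n,nm,lo,hi,len(Q),rc)
E
```

```text
side head [507.2 341.   71.1]
side sleeve [421.9 379.3  59.4]
side sleevend [377.9 377.9  59.2]
side guard [ 556.9 -293.7   79.8]
side btn [ 449.  -266.2   30.1]
side stand [515.4 174.5   5.3]
side disc [495.  216.6  96.1]
side nut [408.  103.6  12. ]
side bush [462.7  14.9  15.5]
side spacer [523.6  43.6  19.5]
scene head [496.7 337.4  71.8]
scene btn [ 441.5 -279.2   33.2]
scene guard [ 578.7 -267.2   41.3]
scene pl [ 521.3 -260.4   11.9]
scene nut [405.2  88.7  11.4]
scene bush [457.6   0.2  16.7]
scene spacer [515.7  29.9  19.5]
scene stand [483.5 147.8  26.7]
scene disc [504.8 171.1  64. ]
side mallet 3 10 1979 ((533.6985473632812, 345.6243896484375), (327.60693359375, 351.34442138671875), 35.29706954956055)
side mallet 10 15 240 ((495.91473388671875, 293.0302734375), (165.31137084960938, 314.7444763183594), 37.91992950439453)
side mallet 50 63 1393 ((503.9039611816406, 298.9339599609375), (170.55433654785156, 299.0852355957031), 34.81975555419922)
side mallet 63 76 498 ((521.1730346679688, 258.97747802734375), (149.91287231445312, 213.5064239501953), 39.881805419921875)
side ma
[... 1233 characters left out ...]
3 ((506.1421203613281, 183.9789276123047), (21.295021057128906, 81.70452880859375), 32.76557159423828)
scene fix 3 10 435 ((443.00689697265625, -255.0420684814453), (338.5669250488281, 341.55322265625), 89.65834045410156)
scene fix 10 15 2661 ((480.26788330078125, -273.17742919921875), (328.9275207519531, 251.38990783691406), 76.83881378173828)
scene fix 50 63 503 ((444.2618408203125, -309.7802734375), (300.5968017578125, 95.57898712158203), 21.05527687072754)
scene fix 63 76 394 ((441.21875, -314.74078369140625), (309.776611328125, 76.29405212402344), 23.653968811035156)
scene fix 80 96 479 ((446.645263671875, -312.2859802246094), (303.57293701171875, 79.26248168945312), 22.821979522705078)
```

```bash
python3 - <<'E'
from h import *
np.set_printoptions(precision=4,suppress=True)
print(r.snapshot('wrist')['hand_eye'])
print(pose())
print(goal([480,350,330],[-90,0,70]))
E
```

```text
[[   1.       -0.0005    0.0009    0.2402]
 [  -0.001    -0.2773    0.9608 -142.2602]
 [  -0.0002   -0.9608   -0.2773   71.0909]
 [   0.        0.        0.        1.    ]]
[[  0.3172  -0.0004  -0.9484 190.1836]
 [  0.9484  -0.0008   0.3172 568.797 ]
 [ -0.0009  -1.       0.0001 230.7516]
 [  0.       0.       0.       1.    ]]
(array([-0.3855, -0.3306, -1.1475]), array([-0.0001,  0.0167, -0.0006]))
```

Request:
{"fn": "move_arm", "kwargs": {"linear": [[-0.07, -0.1, -0.12], [-0.14, -0.2, -0.24], [-0.2, -0.3, -0.36], [-0.25, -0.33, -0.48], [-0.3, -0.33, -0.6], [-0.34, -0.33, -0.72], [-0.36, -0.33, -0.84], [-0.385, -0.33, -0.95], [-0.385, -0.33, -1.0], [-0.385, -0.33, -1.0], [-0.385, -0.33, -1.0], [-0.385, -0.33, -1.0]], "twist": [[0, 0.017, 0], [0, 0.017, 0], [0, 0.017, 0], [0, 0.017, 0], [0, 0.017, 0], [0, 0.017, 0], [0, 0.017, 0], [0, 0.017, 0], [0, 0.017, 0], [0, 0.017, 0], [0, 0.017, 0], [0, 0.017, 0]], "hand": [1, 1, 1, 1, 1, 1, 1, 1, 1, 1, 1, 1]}}

```text
time: 1.25
tool_pos: [437.5, 364.5, 329.7]
tcp_rot: [-90.0, 0.1, 70.0]
ft_force: [-0.8, 0.0, 0.0]
finger_gap: 85.3
```

```bash
python3 - <<'E'
from h import *
np.set_printoptions(precision=3,suppress=True)
a,W=cloud('wrist','w1.png'); print(pose()); np.savez('w1.npz',a=a,W=W)
E
```

```text
[[  0.341  -0.001  -0.94  437.154]
 [  0.94   -0.001   0.341 364.849]
 [ -0.001  -1.      0.001 329.816]
 [  0.      0.      0.      1.   ]]
```

View pics/w1.png

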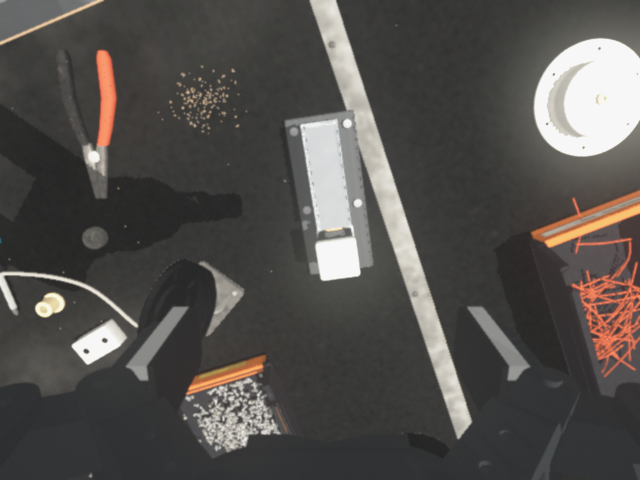

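The wrist view shows the mallet head's white top at (338,255), the sleeve tube running up to (322,125), a flat bar to its right, and the parts tray and the stand at lower left.

```bash
python3 - <<'E'
from h import *
np.set_printoptions(precision=1,suppress=True)
f=np.load('w1.npz'); a,W=f['a'],f['W']
def rect(m,lab):
    m=m.astype(np.uint8); n,l,s,c=cv2.connectedComponentsWithStats(m)
    for i in range(1,n):
        if s[i,4]>300:
            Q=W[l==i]; print(lab,c[i],s[i,4],np.median(Q,0),cv2.minAreaRect(Q[:,:2].astype(np.float32)))
z=np.nan_to_num(W[...,2],nan=-99)
roi=np.zeros(z.shape,bool); roi[90:290,270:380]=1
rect(roi&(z>66)&(z<80),'head'); rect(roi&(z>52)&(z<64),'tube'); rect(roi&(z>4)&(z<12),'plate')
# heights around
for u,v in((410,300),(340,330),(340,380),(260,360),(225,400),(215,285),(180,290),(560,240),(430,370)): print((u,v),W[v,u])
E
```

```text
head [337.4 258.4] 1550 [503.6 351.2  71.5] ((505.0157470703125, 350.82379150390625), (39.895416259765625, 40.24203109741211), 78.4197769165039)
tube [326.4 176.9] 4113 [425.6 367.7  59.6] ((431.4162902832031, 366.7987060546875), (35.38505554199219, 115.48281860351562), 78.10897064208984)
plate [330.8 185.1] 4880 [441.1 375.7   7.7] ((454.7002868652344, 362.1007385253906), (74.52642822265625, 174.93402099609375), 78.11229705810547)
(410, 300) [606.7 408.2  -0.3]
(340, 330) [615.2 316.4   0.4]
(340, 380) [682.5 292.5  -1.3]
(260, 360) [614.8 212.7  10.5]
(225, 400) [653.7 148.4   8.5]
(215, 285) [488.8 225.4  69.4]
(180, 290) [485.9 182.3  54. ]
(560, 240) [577.8 577.2  34. ]
(430, 370) [707.2 403.9  -0.6]
```

```bash
python3 - <<'E'
from h import *
for z in(120,30): print(goal([504.5,351.3,z],[-90,0,78.1]))
E
```

```text
(array([ 0.0348,  0.6992, -0.2268]), array([-0.0004, -0.0896, -0.0006]))
(array([ 0.0351,  0.9992, -0.227 ]), array([-0.0004, -0.0896, -0.0006]))
```

Request:
{"fn": "move_arm", "kwargs": {"linear": [[0.02, 0.12, -0.1], [0.035, 0.24, -0.2], [0.035, 0.36, -0.227], [0.035, 0.48, -0.227], [0.035, 0.6, -0.227], [0.035, 0.7, -0.227], [0.035, 0.78, -0.227], [0.035, 0.86, -0.227], [0.035, 0.94, -0.227], [0.035, 1.0, -0.227], [0.035, 1.0, -0.227], [0.035, 1.0, -0.227]], "twist": [[0, -0.06, 0], [0, -0.09, 0], [0, -0.09, 0], [0, -0.09, 0], [0, -0.09, 0], [0, -0.09, 0], [0, -0.09, 0], [0, -0.09, 0], [0, -0.09, 0], [0, -0.09, 0], [0, -0.09, 0], [0, -0.09, 0]], "hand": [1, 1, 1, 1, 1, 1, 1, 1, 1, 1, 1, 1]}}

```text
time: 2.3
tool_pos: [502.6, 351.8, 28.9]
tcp_rot: [-89.8, 0.1, 78.2]
ft_force: [0.2, 0.4, -0.5]
finger_gap: 85.6
```

Request:
{"fn": "move_arm", "kwargs": {"linear": [[0, 0, 0], [0, 0, 0], [0, 0, 0], [0, 0, 0], [0, 0, 0], [0, 0, 0], [0, 0, 0], [0, 0, 0]], "twist": [[0, 0, 0], [0, 0, 0], [0, 0, 0], [0, 0, 0], [0, 0, 0], [0, 0, 0], [0, 0, 0], [0, 0, 0]], "hand": [-1, -1, -1, -1, -1, -1, -1, -1], "force": 60}}

```text
time: 2.97
tool_pos: [503.6, 352.3, 30.7]
tcp_rot: [-89.9, 0.0, 78.2]
ft_force: [-0.9, -0.5, 6.4]
finger_gap: 39.4
```

```bash
python3 - <<'E'
from h import *
s=r.sense();print(s['tool_pos'],s['tcp_rot'],s['ft_force'],s['finger_gap'])
p=s['tool_pos']
d=np.array([.979,-.206,0])
for k,z in((0,1.3),(97,1.3),(160,1.3),(160,60)): print(goal(p+d*k+[0,0,z],[-90,0,78.1]))
E
```

```text
[503.64112398 352.3160441   30.70064634] [-8.99415068e+01  4.22504864e-02  7.82317418e+01] [-0.93043904 -0.51634206  6.38533985] 39.43338857120137
(array([-0.    , -0.0043,  0.    ]), array([-0.0006,  0.0015, -0.0005]))
(array([-0.0006, -0.0047, -0.3235]), array([-0.0006,  0.0015, -0.0005]))
(array([-0.0011, -0.0049, -0.5336]), array([-0.0006,  0.0015, -0.0005]))
(array([-0.0012, -0.2005, -0.5334]), array([-0.0006,  0.0015, -0.0005]))
```

Request:
{"fn": "move_arm", "kwargs": {"linear": [[0, -0.004, 0], [0, -0.004, -0.03], [0, -0.004, -0.08], [0, -0.004, -0.15], [0, -0.004, -0.23], [0, -0.004, -0.31], [0, -0.004, -0.39], [0, -0.004, -0.45], [0, -0.004, -0.467], [0, 0.01, -0.467], [0, 0.024, -0.467], [0, 0.026, -0.467]], "twist": [[0, 0, 0], [0, 0, 0], [0, 0, 0], [0, 0, 0], [0, 0, 0], [0, 0, 0], [0, 0, 0], [0, 0, 0], [0, 0, 0], [0, 0, 0], [0, 0, 0], [0, 0, 0]], "hand": [-1, -1, -1, -1, -1, -1, -1, -1, -1, -1, -1, -1]}}

```text
time: 3.97
tool_pos: [640.6, 323.6, 22.7]
tcp_rot: [-90.0, 0.1, 78.2]
ft_force: [0.6, -4.3, 3.5]
finger_gap: 39.5
```

```bash
python3 - <<'E'
from h import *
s=r.sense();print(s['tool_pos'],s['tcp_rot'],s['ft_force'],s['wrist_torque'],s['finger_gap'])
a,W=cloud('wrist','w2.png'); np.savez('w2.npz',a=a,W=W)
E
```

```text
[640.55692797 323.62185365  22.69997124] [-8.99625524e+01  6.95967974e-02  7.82464843e+01] [ 0.57236994 -4.31293467  3.45186604] [-0.7333376  -0.20534215  0.04456591] 39.471541927756675
```

View pics/w2.png

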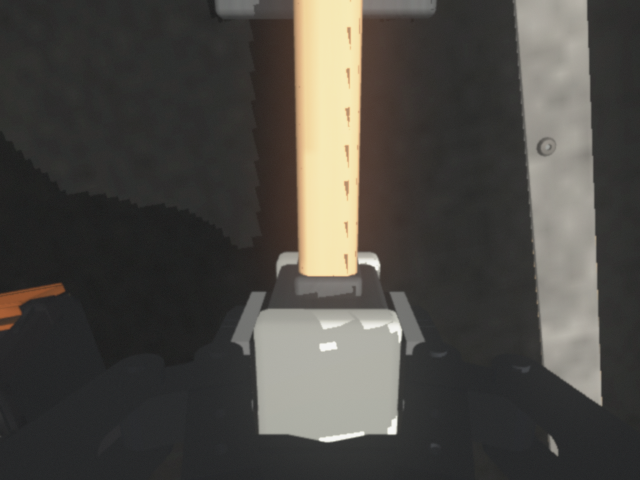

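The view shows the handle fully out of the sleeve (handle centreline at x≈329, sleeve lip at the top) and the head square in the jaws. I'll set it down and regrip on the handle.

Request:
{"fn": "move_arm", "kwargs": {"linear": [[0, 0.002, 0], [0, 0.002, 0], [0, 0.002, 0], [0, 0.002, 0], [0, -0.1, 0], [0, -0.2, 0], [0, -0.26, 0.05], [0, -0.26, 0.14], [0, -0.26, 0.217], [0, -0.2, 0.217], [0, -0.14, 0.217], [0, -0.14, 0.217]], "twist": [[0, 0, 0], [0, 0, 0], [0, 0, 0], [0, 0, 0], [0, 0, 0], [0, 0, 0], [0, 0, 0], [0, 0, 0], [0, 0, 0], [0, 0, 0], [0, 0, 0], [0, 0, 0]], "hand": [1, 1, 1, 1, 1, 1, 1, 1, 1, 1, 1, 1]}}

```text
time: 5.02
tool_pos: [573.8, 336.3, 60.9]
tcp_rot: [-89.7, 0.3, 78.3]
ft_force: [-0.8, -0.6, -0.4]
finger_gap: 85.0
```

```bash
python3 - <<'E'
from h import *
np.set_printoptions(precision=1,suppress=True)
s=r.sense();print(s['tool_pos'],s['tcp_rot'],s['ft_force'],s['finger_gap'])
a,W=cloud('wrist'); np.savez('w3.npz',a=a,W=W); cv2.imwrite('pics/w3.png',a[...,::-1])
z=np.nan_to_num(W[...,2],nan=-99)
hd=(a[...,0].astype(int)-a[...,2]>50)&(z>38)&(z<50)&(np.hypot(W[...,0]-590,W[...,1]-334)<90)
Q=W[hd]; print(len(Q),np.median(Q,0),cv2.minAreaRect(Q[:,:2].astype(np.float32)))
h=(z>58)&(z<70)&(np.hypot(W[...,0]-640,W[...,1]-323)<45); Q=W[h]; print(len(Q),np.median(Q,0) if len(Q) else 0, cv2.minAreaRect(Q[:,:2].astype(np.float32)) if len(Q)>5 else '')
print(goal([577,337,13],[-90,0,78.1]))
E
```

```text
[573.8 336.3  60.9] [-89.7   0.3  78.3] [-0.8 -0.6 -0.4] 85.02746521855408
3915 [573.2 337.5  43.3] ((571.511474609375, 338.605224609375), (18.580373764038086, 95.18207550048828), 78.46240234375)
1130 [623.5 327.2  61.1] ((624.1743774414062, 327.7124328613281), (39.39118576049805, 4.939110279083252), 78.36946868896484)
(array([ 0. ,  0.2, -0. ]), array([-0.,  0., -0.]))
```

Request:
{"fn": "move_arm", "kwargs": {"linear": [[0.003, 0.08, -0.01], [0.003, 0.15, -0.01], [0.003, 0.16, -0.01], [0.003, 0.16, -0.01], [0.003, 0.16, -0.01], [0.003, 0.16, -0.01], [0.003, 0.16, -0.01], [0.003, 0.16, -0.01], [0.003, 0.16, -0.01], [0.003, 0.16, -0.01], [0.003, 0.16, -0.01], [0.003, 0.16, -0.01]], "twist": [[0, 0, 0], [0, 0, 0], [0, 0, 0], [0, 0, 0], [0, 0, 0], [0, 0, 0], [0, 0, 0], [0, 0, 0], [0, 0, 0], [0, 0, 0], [0, 0, 0], [0, 0, 0]], "hand": [1, 1, 1, -1, -1, -1, -1, -1, -1, -1, -1, -1], "force": 120}}

```text
time: 6.07
tool_pos: [578.2, 336.9, 16.0]
tcp_rot: [-89.8, 0.2, 78.3]
ft_force: [-1.7, -0.5, 5.7]
finger_gap: 16.0
```

```bash
python3 - <<'E'
from h import *
np.set_printoptions(precision=2,suppress=True)
s=r.sense();print(s['tool_pos'],s['tcp_rot'],s['ft_force'],s['finger_gap'],s['joint_pos'])
# fixture estimate from scene & side clouds
f=np.load('c.npz')
for n,C in(('side',f['V']),('scene',f['W'])):
  P=C.reshape(-1,3); P=P[~np.isnan(P).any(1)]
  P=P[(np.abs(P[:,0]-510)<150)&(np.abs(P[:,1]+270)<90)]
  Q=P[(P[:,2]>8)&(P[:,2]<16)]; print(n,len(Q),cv2.minAreaRect(Q[:,:2].astype(np.float32)))
  Q=P[(P[:,2]>80)&(P[:,2]<96)]; print(n,len(Q),cv2.minAreaRect(Q[:,:2].astype(np.float32)))
print(goal([577,337,280],[-90,0,78.1]))
E
```

```text
[578.2  336.89  15.96] [-89.83   0.16  78.29] [-1.69 -0.48  5.68] 16.016693616489658 [ 25.85  28.65  82.98  -0.03  68.6  -52.42]
side 609 ((512.1212158203125, -268.6807556152344), (169.37600708007812, 109.11998748779297), 7.024810314178467)
side 185 ((554.1656494140625, -264.39630126953125), (59.56865310668945, 77.28353118896484), 6.230961322784424)
scene 2883 ((508.99957275390625, -273.1702575683594), (171.6878662109375, 103.96784210205078), 5.596656322479248)
scene 365 ((552.0337524414062, -269.182373046875), (64.96248626708984, 65.74560546875), 5.892450332641602)
(array([-0.  , -0.88,  0.01]), array([-0.,  0., -0.]))
```

Request:
{"fn": "move_arm", "kwargs": {"linear": [[0, -0.06, 0], [0, -0.16, 0], [0, -0.28, 0], [0, -0.42, 0], [-0.06, -0.54, 0], [-0.16, -0.64, 0], [-0.28, -0.72, 0], [-0.41, -0.8, 0], [-0.54, -0.85, 0], [-0.67, -0.85, 0], [-0.8, -0.85, 0], [-0.93, -0.85, 0]], "twist": [[0, 0, 0], [0, 0, 0], [0, 0, 0], [0, 0, 0], [0, 0, 0], [0, 0, 0], [0, 0, 0], [0, 0, 0], [0, 0, 0], [0, 0, 0], [0, 0, 0], [0, 0, 0]], "hand": [-1, -1, -1, -1, -1, -1, -1, -1, -1, -1, -1, -1]}}

```text
time: 7.07
tool_pos: [521.4, 62.5, 272.1]
tcp_rot: [-89.9, 0.2, 78.3]
ft_force: [1.1, 0.0, -3.0]
finger_gap: 16.2
```

```bash
python3 - <<'E'
from h import *
np.set_printoptions(precision=2,suppress=True)
s=r.sense();print(s['tool_pos'],s['tcp_rot'],s['ft_force'],s['finger_gap'],s['joint_pos'])
print(goal([470,-200,270],[-90,0,95.6]))
E
```

```text
[521.44  62.5  272.11] [-89.85   0.17  78.31] [ 1.09  0.01 -2.96] 16.217491458700508 [  1.33  -4.78  93.48  -0.13  91.48 -76.98]
(array([-0.89,  0.01, -0.01]), array([-0.  , -0.19, -0.  ]))
```

Request:
{"fn": "move_arm", "kwargs": {"linear": [[-0.08, 0, 0], [-0.18, 0, 0], [-0.3, 0, 0], [-0.42, 0, 0], [-0.54, 0, 0], [-0.66, 0, 0], [-0.77, 0, 0], [-0.85, 0, -0.01], [-0.89, 0, -0.01], [-0.89, 0, -0.01], [-0.89, 0, -0.01]], "twist": [[0, -0.02, 0], [0, -0.05, 0], [0, -0.08, 0], [0, -0.11, 0], [0, -0.14, 0], [0, -0.17, 0], [0, -0.19, 0], [0, -0.19, 0], [0, -0.19, 0], [0, -0.19, 0], [0, -0.19, 0]], "hand": [-1, -1, -1, -1, -1, -1, -1, -1, -1, -1, -1]}}

```text
time: 7.98
tool_pos: [469.9, -199.5, 272.5]
tcp_rot: [-89.8, 0.1, 95.3]
ft_force: [-0.1, 0.1, -4.2]
finger_gap: 16.0
```

```bash
python3 - <<'E'
from h import *
np.set_printoptions(precision=2,suppress=True)
s=r.sense();print(s['tool_pos'],s['tcp_rot'],s['ft_force'],s['finger_gap'],s['joint_pos'])
a,W=cloud('wrist','w4.png'); np.savez('w4.npz',a=a,W=W)
E
```

```text
[ 469.89 -199.48  272.48] [-89.77   0.06  95.32] [-0.14  0.06 -4.24] 15.999152920664956 [ -28.63   -7.13   95.63   -0.18   91.66 -123.95]
```

View pics/w4.png

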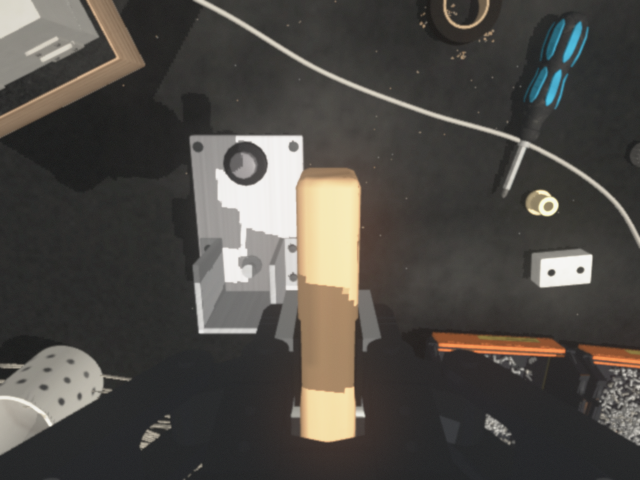

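The view shows the pin head at (249,264) in the guard, the button at (244,163) in its black housing, and the handle squarely held in the jaws at (328,310).

```bash
python3 - <<'E'
from h import *
np.set_printoptions(precision=1,suppress=True)
f=np.load('w4.npz'); a,W=f['a'],f['W']
x,y,z=[np.nan_to_num(W[...,i],nan=-999) for i in range(3)]
n=(np.abs(x-509)<120)&(np.abs(y+273)<75)
for lab,m in(('plate',n&(z>9)&(z<15)),('guardtop',n&(z>85)&(z<97)),('pin',(np.hypot(x-549,y+269)<22)&(z>20)&(z<45)),('btn',(np.hypot(x-449,y+279)<30)&(z>16)),('tail',(a[...,0].astype(int)-a[...,2]>50)&(z>250)&(z<400)&(np.hypot(x-440,y+200)<150))):
    Q=W[m]; print(lab,len(Q),np.median(Q,0),cv2.minAreaRect(Q[:,:2].astype(np.float32)))
    if lab in('btn','pin'): print(np.percentile(Q[:,2],[5,25,50,75,95]))
    if lab=='tail':
        A=np.c_[Q[:,0],np.ones(len(Q))]; print('z slope/x',np.linalg.lstsq(A,Q[:,2],rcond=None)[0])
for v,u in((264,249),(263,246),(163,242),(162,232),(150,244)): print(v,u,W[v,u],a[v,u])
sub=a[235:300,225:280]; cv2.imwrite('pics/crop.png',cv2.resize(sub[...,::-1],None,fx=8,fy=8))
E
```

```text
plate 11878 [ 490.7 -273.    11.7] ((501.59039306640625, -271.6773986816406), (153.6975555419922, 104.11727142333984), 5.379486083984375)
guardtop 1278 [ 559.3 -283.9   91.2] ((551.6168212890625, -267.1258239746094), (60.799415588378906, 66.40060424804688), 5.228719234466553)
pin 171 [ 548.6 -267.    31.7] ((549.2645263671875, -266.97320556640625), (13.470754623413086, 13.16934585571289), 78.2170181274414)
[29.9 31.3 31.7 32.3 33. ]
btn 2669 [ 461.4 -263.3   33.7] ((449.7518615722656, -275.87548828125), (39.0953483581543, 41.07718276977539), 14.779398918151855)
[ 22.4  23.9  33.7 351.3 355.8]
tail 15493 [ 450.3 -200.3  300. ] ((462.1505126953125, -184.6259002685547), (96.08837127685547, 47.17314910888672), 5.327841281890869)
z slope/x [  0.  293.3]
264 249 [ 543. -267.   30.] [154 152 150]
263 246 [ 547.2 -272.1   16.6] [129 127 126]
163 242 [ 447.9 -276.5   33.8] [126 122 122]
162 232 [ 447.9 -285.4   33. ] [102 100  99]
150 244 [ 437.5 -277.2   22.8] [70 69 69]
```

View pics/crop.png

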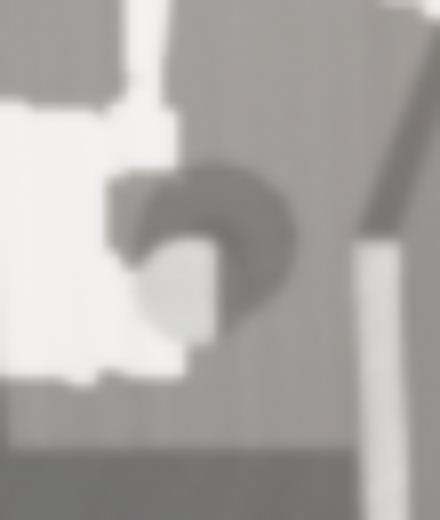

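Request:
{"fn": "move_arm", "kwargs": {"linear": [[-0.08, 0.05, -0.01], [-0.17, 0.12, -0.02], [-0.24, 0.22, -0.028], [-0.249, 0.33, -0.028], [-0.249, 0.4, -0.028], [-0.249, 0.41, -0.028], [-0.249, 0.41, -0.028]], "twist": [[0, 0, 0], [0, 0, 0], [0, 0, 0], [0, 0, 0], [0, 0, 0], [0, 0, 0], [0, 0, 0]], "hand": [-1, -1, -1, -1, -1, -1, -1]}}

```text
time: 8.62
tool_pos: [484.3, -270.5, 147.8]
tcp_rot: [-89.6, -0.1, 95.5]
ft_force: [-0.3, -0.6, -3.0]
finger_gap: 16.0
```

```bash
python3 - <<'E'
from h import *
np.set_printoptions(precision=2,suppress=True)
s=r.sense();print(s['tool_pos'],s['tcp_rot'],s['ft_force'],s['wrist_torque'],s['joint_pos'])
for z in (80,48,35): print(np.round(goal([485.2,-273.0,z],[-90,0,95.3]),4))
f,V=cloud('side'); x,y,z=[np.nan_to_num(V[...,i],nan=-999) for i in range(3)]
m=(np.abs(x-549)<40)&(np.abs(y+267)<40)&(z>100)&(z<260); Q=V[m]; print(len(Q),Q.min(0),Q.max(0))
cv2.imwrite('pics/s2.png',cv2.resize(f[100:240,250:400,::-1],None,fx=4,fy=4))
E
```

```text
[ 484.31 -270.46  147.79] [-89.6   -0.12  95.48] [-0.3  -0.57 -3.04] [-0.03  0.22  0.06] [ -34.37    4.01   97.82   -0.17   78.55 -129.81]
[[-0.01  0.23 -0.  ]
 [-0.    0.    0.  ]]
[[-0.01  0.33 -0.  ]
 [-0.    0.    0.  ]]
[[-0.01  0.38 -0.  ]
 [-0.    0.    0.  ]]
476 [ 509.07 -283.    128.82] [ 571.13 -235.9   195.9 ]
```

View pics/s2.png

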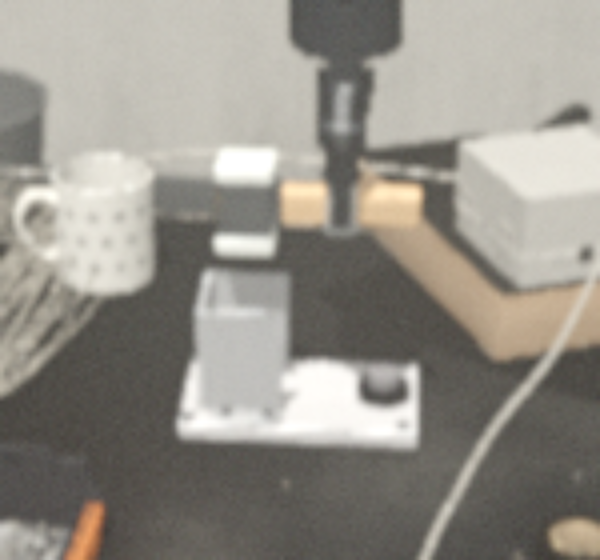

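The mallet hangs level over the guard, head at (245,200) in this crop. I'll lower it into the guard.

Request:
{"fn": "move_arm", "kwargs": {"linear": [[-0.008, 0, 0], [-0.008, 0.06, 0], [-0.008, 0.13, 0], [-0.008, 0.2, 0], [-0.008, 0.226, 0], [-0.008, 0.226, 0]], "twist": [[0, 0, 0], [0, 0, 0], [0, 0, 0], [0, 0, 0], [0, 0, 0], [0, 0, 0]], "hand": [-1, -1, -1, -1, -1, -1]}}

```text
time: 9.17
tool_pos: [485.1, -273.2, 81.8]
tcp_rot: [-89.7, -0.0, 95.5]
ft_force: [-0.6, -0.3, -3.3]
finger_gap: 15.5
```

Request:
{"fn": "move_arm", "kwargs": {"linear": [[0, 0.06, 0], [0, 0.125, 0], [0, 0.05, 0], [0, 0, 0], [0, 0, 0]], "twist": [[0, 0, 0], [0, 0, 0], [0, 0, 0], [0, 0, 0], [0, 0, 0]], "hand": [-1, -1, -1, -1, -1]}}

```text
time: 9.58
tool_pos: [488.6, -275.3, 87.8]
tcp_rot: [-90.1, 0.3, 95.5]
ft_force: [0.2, -1.0, -2.9]
finger_gap: 16.1
```

```bash
cat > chk.py <<'E'
from h import *
np.set_printoptions(precision=2,suppress=True)
s=r.sense();print(s['time'],s['tool_pos'],s['tcp_rot'],s['ft_force'],s['wrist_torque'],s['finger_gap'])
for n in('scene','side'):
    f,V=cloud(n); x,y,z=[np.nan_to_num(V[...,i],nan=-999) for i in range(3)]
    m=(np.hypot(x-549,y+267)<13)&(z>17)&(z<45); Q=V[m]; print(n,'pin',len(Q),np.percentile(Q[:,2],[50,90]) if len(Q) else '')
    m=(a:=f[...,0].astype(int)-f[...,2]>50)&(np.abs(y+275)<25)&(x>410)&(x<530)&(z>s['tool_pos'][2]+22)&(z<s['tool_pos'][2]+45); Q=V[m]
    if len(Q)>10: print('handle',len(Q),np.polyfit(Q[:,0],Q[:,2],1),np.median(Q,0))
E
python3 chk.py
```

```text
9.5833 [ 488.65 -275.35   87.78] [-90.1    0.3   95.52] [ 0.25 -1.01 -2.86] [-0.07  0.1   0.02] 16.1365062617726
scene pin 0 
handle 394 [  0.02 106.94] [ 475.39 -277.18  115.56]
side pin 0 
handle 75 [  0.   112.11] [ 471.89 -269.61  112.3 ]
```

Request:
{"fn": "move_arm", "kwargs": {"linear": [[0.006, 0, 0.01], [0.006, 0.07, 0.01], [0.006, 0.15, 0.01], [0.006, 0.15, 0.01]], "twist": [[0, 0, 0], [0, 0, 0], [0, 0, 0], [0, 0, 0]], "hand": [-1, -1, -1, -1]}}

```text
time: 10.02
tool_pos: [481.9, -271.7, 35.7]
tcp_rot: [-89.8, 0.0, 95.5]
ft_force: [-0.9, 0.8, -4.2]
finger_gap: 16.0
```

```bash
python3 chk.py
```

```text
10.0167 [ 481.91 -271.73   35.68] [-89.76   0.01  95.5 ] [-0.92  0.8  -4.25] [-0.02  0.19 -0.03] 15.9935643256173
scene pin 0 
handle 391 [ 0.01 59.3 ] [ 469.5  -273.68   63.42]
side pin 0 
handle 101 [-0.   63.58] [ 464.92 -266.22   62.78]
```

Request:
{"fn": "move_arm", "kwargs": {"linear": [[0, -0.05, -0.01], [0, -0.1, -0.01], [0, -0.1, -0.01], [0, -0.05, -0.01], [0, -0.003, -0.01], [0, 0.003, -0.01], [0, 0.003, -0.01]], "twist": [[0, 0, 0], [0, 0, 0], [0, 0, 0], [0, 0, 0], [0, 0, 0], [0, 0, 0], [0, 0, 0]], "hand": [-1, -1, -1, -1, -1, -1, -1]}}

```text
time: 10.7
tool_pos: [484.9, -271.5, 36.8]
tcp_rot: [-89.7, -0.0, 95.5]
ft_force: [-0.0, 0.4, -3.7]
finger_gap: 16.2
```

```bash
python3 chk.py
```

```text
10.7 [ 484.89 -271.45   36.82] [-89.71  -0.02  95.52] [-0.01  0.37 -3.69] [0.   0.21 0.03] 16.163841002798677
scene pin 0 
handle 386 [ 0.01 58.64] [ 472.26 -273.24   64.63]
side pin 0 
handle 92 [-0.01 65.61] [ 465.23 -266.44   63.33]
```

Request:
{"fn": "move_arm", "kwargs": {"linear": [[0, -0.06, 0], [0, -0.12, 0], [0, -0.12, 0], [0, -0.06, 0], [0, 0.012, 0], [0, 0.012, 0]], "twist": [[0, 0, 0], [0, 0, 0], [0, 0, 0], [0, 0, 0], [0, 0, 0], [0, 0, 0]], "hand": [-1, -1, -1, -1, -1, -1]}}

```text
time: 11.3
tool_pos: [486.3, -272.4, 33.1]
tcp_rot: [-89.9, 0.1, 95.5]
ft_force: [2.9, -0.7, 2.4]
finger_gap: 16.1
```

```bash
python3 chk.py
```

```text
11.3 [ 486.31 -272.45   33.11] [-89.9    0.12  95.49] [ 2.87 -0.68  2.39] [-0.11 -0.42 -0.02] 16.135994590005584
scene pin 0 
handle 389 [ 0.04 41.44] [ 474.64 -274.07   60.55]
side pin 0 
handle 94 [ 0.02 47.49] [ 468.18 -267.02   59.28]
```

Request:
{"fn": "move_arm", "kwargs": {"linear": [[0, -0.08, 0], [0, -0.18, 0], [0, -0.3, 0], [0, -0.42, 0], [0.03, -0.54, 0], [0.1, -0.65, 0.02], [0.18, -0.76, 0.05], [0.24, -0.8, 0.05], [0.24, -0.8, 0.05], [0.24, -0.8, 0.05]], "twist": [[0, 0, 0], [0, 0, 0], [0, 0, 0], [0, 0, 0], [0, 0, 0], [0, 0, 0], [0, 0, 0], [0, 0, 0], [0, 0, 0], [0, 0, 0]], "hand": [-1, -1, -1, -1, -1, -1, -1, -1, -1, -1]}}

```text
time: 12.23
tool_pos: [465.1, -201.1, 276.3]
tcp_rot: [-89.9, 0.1, 95.6]
ft_force: [0.2, -0.5, -3.7]
finger_gap: 16.2
```

```bash
cat > pin.py <<'E'
from h import *
np.set_printoptions(precision=2,suppress=True)
s=r.sense();print(s['time'],s['tool_pos'],s['tcp_rot'],s['ft_force'],s['finger_gap'])
a,W=cloud('wrist','w5.png'); np.savez('w5.npz',a=a,W=W)
x,y,z=[np.nan_to_num(W[...,i],nan=-999) for i in range(3)]
rr=np.hypot(x-549.2,y+267)
print('head z',np.percentile(W[(rr<5)][:,2],[10,50,90]),'plate near',np.median(z[(rr>13)&(rr<22)&(z<25)]), 'npin>17',((rr<14)&(z>17)).sum())
m=(np.abs(x-509)<120)&(np.abs(y+273)<75)&(z>85)&(z<97); print(cv2.minAreaRect(W[m][:,:2].astype(np.float32)))
m=(a[...,0].astype(int)-a[...,2]>50)&(z>s['tool_pos'][2])&(z<s['tool_pos'][2]+60)&(np.hypot(x-s['tool_pos'][0],y-s['tool_pos'][1])<90); Q=W[m]
print(len(Q),np.polyfit(Q[:,0],Q[:,2],1),np.median(Q,0))
E
python3 pin.py
```

```text
12.2333 [ 465.13 -201.13  276.3 ] [-89.93   0.15  95.61] [ 0.21 -0.54 -3.72] 16.18022582738179
head z [17.66 18.74 19.62] plate near 11.675820208781602 npin>17 145
((551.8079833984375, -267.06610107421875), (61.19308090209961, 66.43817901611328), 5.411954879760742)
15407 [  0.04 286.53] [ 445.81 -201.9   303.43]
```

Request:
{"fn": "move_arm", "kwargs": {"linear": [[-0.08, 0.05, -0.01], [-0.17, 0.12, -0.03], [-0.24, 0.22, -0.043], [-0.245, 0.33, -0.043], [-0.245, 0.4, -0.043], [-0.245, 0.42, -0.043], [-0.245, 0.42, -0.043], [-0.245, 0.5, -0.043], [-0.245, 0.6, -0.043], [-0.245, 0.67, -0.043], [-0.245, 0.67, -0.043], [-0.245, 0.67, -0.043]], "twist": [[0, 0, 0], [0, 0, 0], [0, 0, 0], [0, 0, 0], [0, 0, 0], [0, 0, 0], [0, 0, 0], [0, 0, 0], [0, 0, 0], [0, 0, 0], [0, 0, 0], [0, 0, 0]], "hand": [-1, -1, -1, -1, -1, -1, -1, -1, -1, -1, -1, -1]}}

```text
time: 13.28
tool_pos: [483.7, -273.5, 74.1]
tcp_rot: [-89.7, 0.0, 95.6]
ft_force: [0.3, 0.6, -2.4]
finger_gap: 16.2
```

```bash
python3 - <<'E'
from h import *
s=r.sense();print(s['tool_pos'],s['tcp_rot'],s['ft_force'])
print(goal([485.2,-273,31],[-90,0,95.4]))
E
```

```text
[ 483.66428205 -273.53239026   74.1087598 ] [-8.97434740e+01  2.65260402e-02  9.55714511e+01] [ 0.32639025  0.60943439 -2.35926758]
(array([ 0.0013,  0.1437, -0.0059]), array([-0.0028,  0.0019, -0.0003]))
```

Request:
{"fn": "move_arm", "kwargs": {"linear": [[0, 0.07, 0], [0, 0.144, 0], [0, 0.05, 0], [0, 0, 0], [0, 0.07, 0], [0, 0.144, 0], [0, 0.144, 0]], "twist": [[0, 0, 0], [0, 0, 0], [0, 0, 0], [0, 0, 0], [0, 0, 0], [0, 0, 0], [0, 0, 0]], "hand": [-1, -1, -1, -1, -1, -1, -1]}}

```text
time: 13.87
tool_pos: [485.8, -275.1, 32.8]
tcp_rot: [-90.0, 0.2, 95.6]
ft_force: [3.3, -1.0, 3.3]
finger_gap: 16.0
```

```bash
python3 chk.py
```

```text
13.8667 [ 485.78 -275.13   32.77] [-90.     0.23  95.56] [ 3.29 -0.97  3.27] [-0.14 -0.72 -0.07] 16.035093560917673
scene pin 0 
handle 394 [ 0.04 40.68] [ 473.73 -276.93   60.27]
side pin 0 
handle 96 [ 0.01 52.61] [ 468.22 -270.31   59.01]
```

Request:
{"fn": "move_arm", "kwargs": {"linear": [[0, -0.08, 0], [0, -0.18, 0], [0, -0.3, 0], [0, -0.42, 0], [0.03, -0.54, 0], [0.1, -0.65, 0.02], [0.18, -0.76, 0.05], [0.24, -0.8, 0.05], [0.24, -0.8, 0.05], [0.24, -0.8, 0.05]], "twist": [[0, 0, 0], [0, 0, 0], [0, 0, 0], [0, 0, 0], [0, 0, 0], [0, 0, 0], [0, 0, 0], [0, 0, 0], [0, 0, 0], [0, 0, 0]], "hand": [-1, -1, -1, -1, -1, -1, -1, -1, -1, -1]}}

```text
time: 14.8
tool_pos: [464.1, -203.4, 276.9]
tcp_rot: [-90.1, 0.3, 95.7]
ft_force: [-0.1, -0.5, -5.1]
finger_gap: 16.0
```

```bash
python3 pin.py
```

```text
14.8 [ 464.13 -203.44  276.9 ] [-90.09   0.31  95.67] [-0.06 -0.54 -5.14] 16.041449167711345
head z [17.62 18.69 19.7 ] plate near 11.72148140725534 npin>17 147
((551.655517578125, -267.17315673828125), (61.24364471435547, 66.44357299804688), 5.223414421081543)
15389 [  0.04 285.56] [ 444.73 -204.17  303.99]
```

View pics/w5.png

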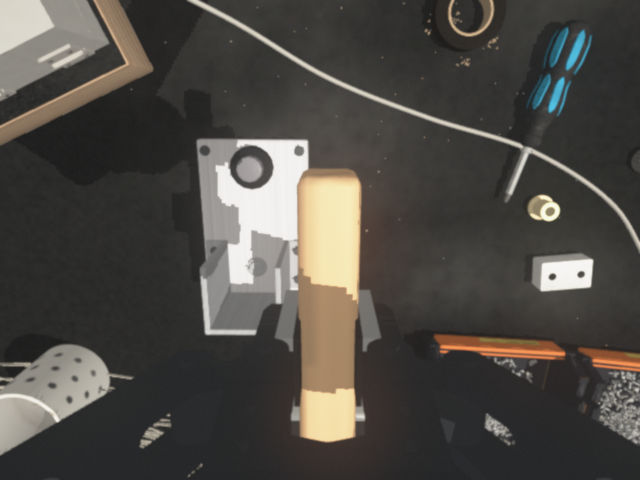

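Pin head is now down against the boss at (256,267), and a second pair of blows did not change its height. Next I check for free bench to the right of the fixture.

```bash
python3 - <<'E'
from h import *
np.set_printoptions(precision=1,suppress=True)
f=np.load('w5.npz');a,W=f['a'],f['W']
for u,v in((430,120),(440,250),(410,210),(400,300),(480,200),(500,135),(440,335),(400,108),(545,210),(510,190)): print((u,v),W[v,u])
c=np.load('c.npz')
for n in 'WV':
    x,y,z=[np.nan_to_num(c[n][...,i],nan=-999) for i in range(3)]
    m=(x>420)&(x<610)&(y>-205)&(y<-50)&(z>3); print(n,m.sum()); Q=c[n][m]
    if len(Q): print(Q.min(0),Q.max(0)); print(Q[::max(1,len(Q)//15)])
E
```

```text
(430, 120) [ 391.5 -118.2   17.4]
(440, 250) [517.8 -82.6  -0.9]
(410, 210) [ 479.  -119.9    0.5]
(400, 300) [ 577.1 -115.4   -0.5]
(480, 200) [462.1 -52.5   0.3]
(500, 135) [398.5 -46.4   1.2]
(440, 335) [613.5 -66.3   0.2]
(400, 108) [ 384.  -147.3   21.7]
(545, 210) [465.4  12.8   2.2]
(510, 190) [447.6 -31.1  13.7]
W 30
[ 425.  -199.2    3. ] [609.8 -51.7  28.5]
[[ 609.8  -51.7   24. ]
 [ 609.6  -52.    21.6]
 [ 609.6  -57.    18.1]
 [ 597.8  -75.3    3.4]
 [ 597.   -80.3    3.2]
 [ 606.7 -137.3    3.2]
 [ 506.9  -58.1    3.6]
 [ 522.9  -97.1    3.4]
 [ 572.6 -199.2    3.1]
 [ 557.  -185.9    3.6]
 [ 535.1 -177.4    3.3]
 [ 454.3  -85.8    3.3]
 [ 477.5 -169.1    3. ]
 [ 488.2 -193.     3.2]
 [ 425.  -148.9    3.4]]
V 2
[ 519.  -114.5    3. ] [549.6 -80.3   3.2]
[[ 549.6 -114.5    3.2]
 [ 519.   -80.3    3. ]]
```

Request:
{"fn": "move_arm", "kwargs": {"linear": [[0.08, 0.05, -0.02], [0.17, 0.13, -0.05], [0.23, 0.24, -0.063], [0.236, 0.36, -0.063], [0.236, 0.48, -0.063], [0.236, 0.6, -0.063], [0.236, 0.7, -0.063], [0.236, 0.77, -0.063], [0.236, 0.81, -0.063], [0.236, 0.82, -0.063], [0.236, 0.82, -0.063]], "twist": [[0, 0, 0], [0, 0, 0], [0, 0, 0], [0, 0, 0], [0, 0, 0], [0, 0, 0], [0, 0, 0], [0, 0, 0], [0, 0, 0], [0, 0, 0], [0, 0, 0]], "hand": [-1, -1, -1, -1, -1, -1, -1, -1, -1, -1, -1]}}

```text
time: 15.77
tool_pos: [474.4, -132.5, 27.7]
tcp_rot: [-89.8, 0.2, 95.6]
ft_force: [-0.7, -0.6, -2.8]
finger_gap: 16.2
```

```bash
python3 - <<'E'
from h import *
s=r.sense();print(s['tool_pos'],s['tcp_rot'],s['ft_force'])
print(goal([476,-131,15.5],[-90,0,95.6]))
E
```

```text
[ 474.37228478 -132.49217887   27.70960861] [-89.80711137   0.15603814  95.60238127] [-0.65391588 -0.61786937 -2.83259414]
(array([ 0.0045,  0.0407, -0.006 ]), array([-0.0021,  0.    , -0.0017]))
```

Request:
{"fn": "move_arm", "kwargs": {"linear": [[0, 0.01, 0], [0, 0.02, 0], [0, 0.03, 0], [0, 0.035, 0], [0, 0.04, 0], [0, 0.04, 0], [0, 0.04, 0]], "twist": [[0, 0, 0], [0, 0, 0], [0, 0, 0], [0, 0, 0], [0, 0, 0], [0, 0, 0], [0, 0, 0]], "hand": [-1, -1, -1, -1, -1, -1, -1]}}

```text
time: 16.35
tool_pos: [474.4, -132.5, 15.8]
tcp_rot: [-89.8, 0.2, 95.6]
ft_force: [-0.1, -0.6, -2.7]
finger_gap: 15.7
```

Request:
{"fn": "move_arm", "kwargs": {"linear": [[0, 0, 0], [0, 0, 0], [0, 0, 0], [0, 0, 0], [0, 0, 0], [0, 0, 0], [0, -0.05, 0], [0, -0.15, 0], [0, -0.27, 0], [0, -0.4, 0], [0, -0.45, 0], [0, -0.45, 0]], "twist": [[0, 0, 0], [0, 0, 0], [0, 0, 0], [0, 0, 0], [0, 0, 0], [0, 0, 0], [0, 0, 0], [0, 0, 0], [0, 0, 0], [0, 0, 0], [0, 0, 0], [0, 0, 0]], "hand": [1, 1, 1, 1, 1, 1, 1, 1, 1, 1, 1, 1], "force": 60}}

```text
time: 17.35
tool_pos: [478.0, -133.3, 156.6]
tcp_rot: [-90.3, 0.4, 95.6]
ft_force: [0.3, 0.0, 0.7]
finger_gap: 85.5
```

```bash
python3 - <<'E'
from h import *
np.set_printoptions(precision=3,suppress=True)
s=r.sense();print(s['tool_pos'],s['tcp_rot'],s['ft_force'],s['finger_gap'])
for n in('scene','side','wrist'):
    a,W=cloud(n); x,y,z=[np.nan_to_num(W[...,i],nan=-999) for i in range(3)]
    m=(a[...,0].astype(int)-a[...,2]>50)&(x>400)&(x<530)&(abs(y+133)<20)&(z>37)&(z<60); Q=W[m]
    if len(Q)>10: print(n,'handle',len(Q),np.polyfit(Q[:,0],Q[:,2],1),np.median(Q,0))
    m=(np.hypot(x-540,y+125)<35)&(z>55)&(z<75); Q=W[m]
    if len(Q)>10: print(n,'head',len(Q),np.median(Q,0),cv2.minAreaRect(Q[:,:2].astype(np.float32)))
T=[450,-276.3]
print(goal(T+[150],[-90,0,95.6]),goal(T+[50],[-90,0,95.6]))
E
```

```text
[ 477.999 -133.318  156.594] [-90.292   0.401  95.604] [0.269 0.02  0.722] 85.50875764562964
scene handle 370 [ 0.009 38.757] [ 464.911 -135.658   43.36 ]
scene head 329 [ 534.467 -129.805   63.33 ] ((540.065185546875, -128.28512573242188), (42.54634475708008, 40.582237243652344), 6.213024139404297)
side handle 175 [-0.    41.436] [ 469.677 -128.099   41.583]
side head 143 [ 540.885 -118.173   62.281] ((541.7415771484375, -124.14988708496094), (39.23731994628906, 45.027156829833984), 4.6824116706848145)
wrist handle 4431 [ 0.003 41.973] [ 464.765 -132.318   43.527]
wrist head 4104 [ 537.347 -126.128   63.549] ((540.2061767578125, -125.91558074951172), (40.50914001464844, 40.07009506225586), 5.004476547241211)
(array([-0.471,  0.002,  0.128]), array([-0.003,  0.   , -0.002])) (array([-0.47 ,  0.335,  0.126]), array([-0.003,  0.   , -0.002]))
```

Request:
{"fn": "move_arm", "kwargs": {"linear": [[-0.06, 0, 0.02], [-0.15, 0, 0.05], [-0.26, 0, 0.08], [-0.37, 0, 0.11], [-0.45, 0, 0.127], [-0.471, 0, 0.127], [-0.471, 0.05, 0.127], [-0.471, 0.14, 0.127], [-0.471, 0.23, 0.127], [-0.471, 0.28, 0.127], [-0.471, 0.28, 0.127], [-0.471, 0.28, 0.127]], "twist": [[0, 0, 0], [0, 0, 0], [0, 0, 0], [0, 0, 0], [0, 0, 0], [0, 0, 0], [0, 0, 0], [0, 0, 0], [0, 0, 0], [0, 0, 0], [0, 0, 0], [0, 0, 0]], "hand": [-1, -1, -1, -1, -1, -1, -1, -1, -1, -1, -1, -1]}}

```text
time: 18.5
tool_pos: [448.4, -274.8, 64.2]
tcp_rot: [-89.6, -0.1, 95.6]
ft_force: [0.6, -0.2, 1.6]
finger_gap: 0.3
```

```bash
python3 - <<'E'
from h import *
s=r.sense();print(s['tool_pos'],s['tcp_rot'],s['ft_force'],s['finger_gap'])
for z in(40,26.5):print(goal([450,-276.3,z],[-90,0,95.6]))
E
```

```text
[ 448.39821723 -274.83178715   64.23391633] [-8.95617953e+01 -6.46840273e-02  9.56226662e+01] [ 0.55948784 -0.23912037  1.61202812] 0.25165630046191206
(array([-0.0055,  0.0807, -0.0055]), array([-0.0049,  0.0003,  0.0007]))
(array([-0.0055,  0.1257, -0.0058]), array([-0.0049,  0.0003,  0.0007]))
```

Request:
{"fn": "move_arm", "kwargs": {"linear": [[-0.005, 0.03, -0.005], [-0.005, 0.06, -0.005], [-0.005, 0.08, -0.005], [-0.005, 0.095, -0.005], [-0.005, 0.11, -0.005], [-0.005, 0.12, -0.005], [-0.005, 0.127, -0.005], [-0.005, 0.127, -0.005], [-0.005, 0.127, -0.005], [-0.005, 0.127, -0.005]], "twist": [[0, 0, 0], [0, 0, 0], [0, 0, 0], [0, 0, 0], [0, 0, 0], [0, 0, 0], [0, 0, 0], [0, 0, 0], [0, 0, 0], [0, 0, 0]], "hand": [-1, -1, -1, -1, -1, -1, -1, -1, -1, -1]}}

```text
time: 19.33
tool_pos: [449.8, -276.2, 27.8]
tcp_rot: [-89.6, -0.1, 95.6]
ft_force: [-7.6, 6.9, 17.6]
finger_gap: 0.1
```

Request:
{"fn": "move_arm", "kwargs": {"linear": [[0, -0.02, 0], [0, -0.06, 0], [0, -0.15, 0], [0, -0.27, 0], [0, -0.4, 0.02], [0, -0.53, 0.08], [0, -0.66, 0.16], [0, -0.7, 0.2], [0, -0.7, 0.2], [0, -0.7, 0.2], [0, -0.7, 0.2]], "twist": [[0, 0, 0], [0, 0, 0], [0, 0, 0], [0, 0, 0], [0, 0, 0], [0, 0, 0], [0, 0, 0], [0, 0, 0], [0, 0, 0], [0, 0, 0], [0, 0, 0]], "hand": [-1, -1, -1, -1, -1, -1, -1, -1, -1, -1, -1]}}

```text
time: 20.25
tool_pos: [391.8, -281.9, 237.6]
tcp_rot: [-89.5, -0.1, 95.6]
ft_force: [1.0, -0.2, -0.5]
finger_gap: 0.1
```

```bash
python3 - <<'E'
from h import *
np.set_printoptions(precision=2,suppress=True)
s=r.sense();print(s['time'],s['tool_pos'],s['ft_force'])
for n in('wrist','scene'):
    a,W=cloud(n,'end_%s.png'%n); x,y,z=[np.nan_to_num(W[...,i],nan=-999) for i in range(3)]
    for lab,c,R in(('btn',(449.7,-276.3),6),('pin',(549.2,-267),5)):
        q=z[(np.hypot(x-c[0],y-c[1])<R)]; print(n,lab,len(q),np.percentile(q,[10,50,90]) if len(q) else '')
    for lab,(u,v) in dict(nut=(265,263),bush=(317,261),spacer=(318,240)).items():
        if n=='scene': print(lab,W[v,u],np.load('c.npz')['W'][v,u])
E
```

```text
20.25 [ 391.82 -281.93  237.6 ] [ 1.   -0.18 -0.48]
wrist btn 143 [32.87 33.77 34.71]
wrist pin 0 
scene btn 28 [32.35 34.15 35.51]
scene pin 16 [16.86 19.16 20.75]
nut [402.87  87.33  14.45] [404.    88.15  13.28]
bush [455.56  -0.9   19.03] [457.11  -0.06  17.55]
spacer [516.42  30.8   18.59] [511.63  28.22  22.78]
```

View pics/end_scene.png

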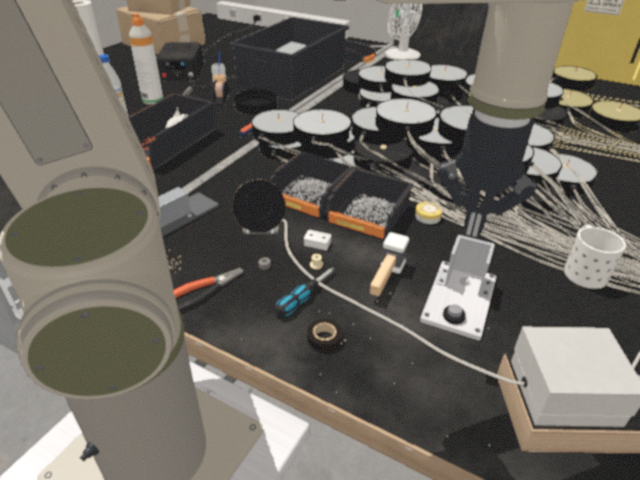

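The mallet stands upright at (393,255), clear of the fixture. The button is up, the pin head is at home height, and the nut, bush and spacer are in their original places.

```bash
python3 -c "
from bench import r
print(r.hand_in())"
```

```text
the job is handed in; nothing more can be done
None
```

The job is done and handed in at about 20 s of the 67 s allowed, using 9 of the 10 pictures.

- **Pin:** I drew the mallet straight out of its sleeve, regripped it by the handle and struck the pin six times. Its head top went from about 31.7 mm to 18.7–19.2 mm, against a nominal 19.0 mm when home. The last two blows made no difference, so it is fully home. Only the mallet touched it.
- **Mallet:** it stands upright on its face at about (540, -126) on the bare bench. Its head top is at 63.5 mm, its handle is level, and it is about 70 mm clear of the fixture.
- **Button:** I pressed it to 27.8 mm with about 18 N against the 5 N it needs, so it was bottomed. It came back up to 33.8 mm, the height it started at.
- **Other parts:** the nut, bush and spacer look unmoved.

The mallet tilted about 1–2° in the grip during the blows, and it set flat again when put down. I did not see the peak force during the impacts. The highest force I read was about 20 N in total, at the button press. No check failed. The last close-up of the pin had no reading because the gripper hid it, so its final height comes from the scene camera and the earlier close-up.

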